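Clear the tape roll off the drying stand and crib-stack the washed bars

ROBOT

A 6-joint arm with a two-finger parallel gripper is mounted at the origin on the work surface. World frame = base frame: x ahead of the robot, y to its left, z up, the work surface at z = 0. Lengths are in m, angles in rad, forces in N, time in s.
With the tool pointing down it reaches from about 0.35 to 0.925 m from the base axis. Payload 6.4 kg.
Tool frame: the origin (TCP) lies on the centre line of the jaws, within the pads' length; the fingertips stand ahead of it and the grasp point (between the pads) lies 8 mm behind it (env.tip_reach is the z of the fingertips in the tool frame, in m); z points along the fingers, y is the line along which they close (so a half turn about z gives the same grasp; the last joint's range is limited). The gripper opens to 85 mm and grips with 20 to 120 N. Pads are 22 mm wide; open, the fingers measure 114 mm over their backs; the gripper's body (76 mm by 85 mm) begins 54 mm behind the grasp point. The pads swing forward as they close: fully open they stand 13 mm farther back than shut.
Start: joints at [-1.372, 0.245, 1.558, -0, 1.339, -0.174], TCP at [0.237, -0.605, 0.242] pointing down, gripper open.
Joint ranges: [-3.13, 3.13], [-1.02, 2.26], [0.13, 2.54], [-0.95, 4.09], [0.21, 2.88], [-2.74, 2.74]. Speed limits (rad/s): [2.57, 2.57, 3.14, 3.14, 3.14, 3.14].

INTERFACE

Orientations are given as a 3x3 rotation matrix whose columns are the frame's x, y, z axes.
In Python, from cell import env gives the robot as it stands.
- The arm moves only by the tool drive_tool, never from a script. Its argument "rows" is a list that holds one entry, the list of rows, each a list of 5 numbers: the shift along the tool's x, y, z in mm, then the turn about the tool's z in rad, then the finger opening in mm, from 0 to 85.4. A call has 1 to 20 rows; each row is the pose to reach, as a shift and turn from the pose commanded when the call began, along the tool's axes at that moment; what a row does not reach only later rows make up. A row lasts 1/8 s, in which the tool goes at most 62.5 mm and 10.7 degrees, less where a joint would pass 70% of its speed; a pose out of reach is approached as far as the arm can. A call with a gripper value outside its range is refused whole. The fingers move at their own pace and stop on an object; the grip force is fixed at half the most. Time passes only in rows, so rows that repeat a pose let the fingers close. It gives the time, the measured TCP pose, the force, the opening and the grip force at its end, in the units of the state.
- env.sense(): the state, without advancing time (a new reading comes with each control period).
- env.read_camera(name): name is "side" or "top"; returns a dict with "color" (384x512x3 uint8, red, green, blue), "fx", "fy", "cx", "cy" (pixels), "extrinsics" (4x4, takes a point from world to camera coordinates). Camera axes: x right, y down, z forward; pixel columns grow to the right and rows downward; lengths in m; the calibration is good to about 2 mm. A picture is of the moment at which its call begins. There is no depth.
- env.job_done(): hands the job in; it is judged then, once.
Trained networks look in a picture, given as the dict that the camera call returned (one of the last four; its "shot" number tells which), for a name from the list of things; names that differ only in an ending like _2 or _b are one class to them, and where a whole thing is asked for, a point or a joint stands for the part that bears it (a point fixed in the world has none). Each returns a list of dicts, best first, with "confidence" (0 to 1); they miss things now and then, are a little off and sometimes report something else, mostly with a low value. They report only what shows in the picture. A call takes as long as a camera call. They do not tell look-alikes from the thing itself.
- env.masks_of(picture, thing): "pixels" (384x512 bool, what is visible of it) and "xy" ([column, row] in pixels, amid what is visible of it).
The state is a dict: "time": time; "joint_positions": joint angles; "joint_vel": joint speeds; "joint_efforts": joint torques, N m; "tcp_pos": TCP position; "ee_rot": TCP orientation; "wrist_force": force on the tool from outside, world axes, zero at the start; "torque": the same for the moment, N m; "opening": finger opening in m; "grip_force": force on a finger pad.
Only numpy, scipy, OpenCV 4.12 (cv2) and the standard library are available. Lean on these libraries where they do the work, as an engineer would, in place of code of your own. Each camera call takes 0.05 s, during which the arm holds its last target. There are 200 camera calls.

TASK

First slide the tape roll up off the drying stand's spindle and lay it flat in the tray's large empty compartment. Then build the crosswise drying stack: slide the long bar that already lies on the stand's ribs along until it is centred, without lifting it off them, lay the other long bar across the ribs on the other side of the spindle, and lay the two short bars on top across both long bars, one on each side, directly above the ribs; each pair as far apart as the ribs are, and every bar flat, square and centred. Set everything down gently, without dropping it, let go, and leave the other things on the bench alone.

Things in the scene. Friction and masses are not known exactly. Their poses are not given: they have to be found in the camera images.
- stand: Drying stand, fixed: grey plate 160 x 160 x 10 mm with two steel ribs (150 long, 18 wide, tops 28 mm above the bench) along its x axis at y = +52 and -52 mm. In the middle a collar (34 mm across, top at 30 mm) carries an upright spindle 18 mm across, tip 72 mm above the bench. Origin: on the spindle axis at bench height; z up.
- roll: A wound roll of paper tape on a cardboard core, 66 mm outside, 26 mm bore, 25 mm high. At the start it sits on the stand's spindle, resting on the collar. Origin: centre of its underside; z is its axis.
- tray_bay (a point): Centre of the inner floor (4 mm above the bench) of the large empty compartment of the dark grey tray, 120 mm along this point's x axis, 122 mm along y. The tray is fixed, 210 x 130 mm, walls 20 mm high, 4 mm thick; its small compartment, 78 mm long, lies on the -x side of the large one.
- long_a: A long white plastic bar, 170 x 22 x 18 mm, with a row of five dark dots on top. At the start it already lies across the stand's ribs at x = about +53 mm of the stand, but pushed about 30 mm off-centre towards the stand's -y side (the side away from the robot). Origin: centre of its underside; x runs along its length, z up.
- long_b: The other long white bar, the same as long_a but lying on the bench.
- short_a: A short white plastic bar, 140 x 22 x 18 mm, with two dark dots on top near its ends, lying on the bench. Origin: centre of its underside; x runs along its length, z up.
- short_b: The other short white bar, the same as short_a.
- bottle: An amber bottle with a white cap, 54 mm across, 95 mm tall; stands behind the stand and tray. A bystander: leave it alone. Origin: centre of its underside.
- beaker: A clear open beaker, 64 mm across, 75 mm tall. A bystander: leave it alone. Origin: centre of its underside.
- jar: A low closed jar, 52 mm across, 60 mm tall. A bystander: leave it alone. Origin: centre of its underside.
- vial: A small amber vial, 28 mm across, 45 mm tall, standing near the stand and the tray on the robot's side. A bystander: leave it alone. Origin: centre of its underside.
- fitting: A black, white and steel fitting, 32 mm across, 44 mm tall, standing in the tray's small compartment. A bystander: leave it alone. Origin: centre of its underside.
- driver: A screwdriver lying on the bench. A bystander: leave it alone.
- thumb_block: An aluminium block 60 x 50 x 30 mm with a steel stud on top (48 mm tall in all). A bystander: leave it alone. Origin: centre of its underside.
There are look-alikes about, which are no part of the job. What is shaped like the short_b but brown or purple is not meant.

How it is judged:
By the outcome, as a careful person would: the job done as asked, in the order asked, and still so for the second after the job is handed in, with the robot touching nothing.
It also fails if it takes over 72 s, if anything falls off the work surface, if the arm or the gripper's body presses on something with over 40 N, if the wrist force passes 120 N, or if a joint passes its speed limit or range.

## Working session

There is one attempt and no reset: what is moved stays moved. The work goes in short steps, Python scripts to look and compute and a tool call to move; the robot and the scene stay as the last step left them, time stands still between calls to the robot, and variables do not carry over. Pictures are saved under pics/ and viewed, at most 13 in all, crops included, and the job is handed in when it is done.

Besides the shell and the picture viewer there is one more tool, called after "Emit:" by a JSON object that holds its "name" and its "arguments", one argument or row to a line. drive_tool: Moves the arm, as the interface text tells. Its arguments: {"type":"object","properties":{"rows":{"type":"array"}},"required":["rows"]}

```bash
ls; mkdir -p pics
cat > h.py <<'E'
import numpy as np, cv2
from cell import env
def cam(n): return env.read_camera(n)
def save(p,f): cv2.imwrite('pics/'+f,p["color"][:,:,::-1])
def ray(p,uv,z):
    E=np.array(p["extrinsics"]);R,t=E[:3,:3],E[:3,3]
    c=-R.T@t; d=R.T@np.array([(uv[0]-p["cx"])/p["fx"],(uv[1]-p["cy"])/p["fy"],1])
    return c+d*(z-c[2])/d[2]
def proj(p,X):
    E=np.array(p["extrinsics"]);q=E[:3,:3]@np.array(X)+E[:3,3]
    return np.array([p["fx"]*q[0]/q[2]+p["cx"],p["fy"]*q[1]/q[2]+p["cy"]])
E
python3 - <<'E'
from h import *
np.set_printoptions(precision=4,suppress=True)
print(env.tip_reach, env.sense()["ee_rot"],env.sense()["time"])
for n in("top","side"):
    p=cam(n);save(p,n+'0.png');E=np.array(p["extrinsics"]);print(n,p["fx"],-E[:3,:3].T@E[:3,3],E[:3,:3])
    for t in("stand","roll","long_a","short_a","tray_bay","bottle","beaker","jar","vial","fitting","driver","thumb_block"):
        for m in env.masks_of(p,t):
            if m["confidence"]<.2: continue
            r=cv2.minAreaRect(np.argwhere(m["pixels"])[:,::-1].astype(np.float32))
            print(t,round(m["confidence"],2),m["xy"],m["pixels"].sum(),np.round(r[0],1),np.round(r[1],1),round(r[2],1),ray(p,r[0],.018)[:2])
E
```

```text
pics
0.011 [[ 0.9313  0.3642 -0.0004]
 [ 0.3642 -0.9313  0.0019]
 [ 0.0003 -0.0019 -1.    ]] 0.0
top 488.2259767783468 [0.3114 0.0339 1.415 ] [[ 0.0147 -0.9999  0.0033]
 [-0.9926 -0.015  -0.1205]
 [ 0.1205 -0.0015 -0.9927]]
stand 0.75 [313.4, 178.6] 2285 [310.3 177.9] [54.7 55.7] 82.9 [ 0.5248 -0.1327]
roll 0.81 [309.8, 180.8] 395 [312.5 175.5] [23. 23.] 90.0 [ 0.5319 -0.1391]
roll 0.29 [155.7, 180.4] 398 [156.7 178.3] [ 9.  47.9] 11.3 [0.5168 0.3113]
roll 0.26 [161.4, 115.6] 477 [162.5 116.5] [26.9 21.2] 45.0 [0.7005 0.3014]
long_a 0.97 [294.8, 163.6] 406 [292.6 165.5] [57.3  8.8] 85.9 [ 0.5603 -0.0812]
long_a 0.97 [374.4, 191.8] 450 [374.4 191. ] [ 7.8 58.1] 1.1 [ 0.4894 -0.3176]
short_a 0.93 [157.1, 177.4] 416 [156.7 178.2] [ 9. 48.] 11.3 [0.5171 0.3112]
short_a 0.86 [152.3, 289.8] 432 [153.5 288.5] [49.5  8.5] 45.0 [0.2036 0.3083]
short_a 0.81 [103.8, 122.3] 449 [104.  117.2] [ 9.9 48.9] 82.9 [0.6955 0.4727]
short_a 0.64 [122.3, 172.9] 433 [123.3 174.4] [ 9.6 48.7] 16.9 [0.5269 0.4084]
short_a 0.48 [407.5, 190.1] 410 [408.4 190.9] [21.6 20. ] 78.7 [ 0.4911 -0.4159]
tray_bay 0.55 
[... 1842 characters left out ...]
]
bottle 0.67 [167.8, 177.5] 422 [169.5 178. ] [30. 17.] 90.0 [0.7688 0.0627]
bottle 0.48 [304.8, 101.7] 270 [306.4 104.9] [17.7 16.1] 11.3 [ 0.4904 -0.4175]
bottle 0.29 [272.9, 163.6] 1322 [267.7 157.9] [53.  42.6] 13.0 [ 0.5247 -0.1281]
beaker 0.61 [151.8, 241.9] 654 [150.5 242.5] [31. 25.] 90.0 [0.7053 0.2849]
jar 0.69 [235.8, 112.6] 279 [234. 114.] [20. 14.] 90.0 [ 0.7048 -0.2764]
vial 0.44 [305.4, 196.9] 129 [303.5 199.5] [15.  9.] 90.0 [ 0.3691 -0.0128]
fitting 0.48 [263.9, 229.0] 148 [261.5 231. ] [14. 11.] 90.0 [0.442  0.1366]
driver 0.63 [272.9, 311.9] 479 [271.5 329. ] [10.5 80.3] 4.8 [0.318  0.3884]
thumb_block 0.55 [303.6, 104.7] 226 [307.  105.5] [15. 16.] 90.0 [ 0.4875 -0.4151]
```

Run:
```python
import cv2
a=cv2.imread('pics/top0.png')[80:310,80:430];cv2.imwrite('pics/t0c.png',cv2.resize(a,None,fx=2.28,fy=2.28,interpolation=cv2.INTER_CUBIC))
a=cv2.imread('pics/side0.png')[80:350,80:400];cv2.imwrite('pics/s0c.png',cv2.resize(a,None,fx=2.2,fy=2.2,interpolation=cv2.INTER_CUBIC))
```

```text
(no output)
```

View pics/t0c.png

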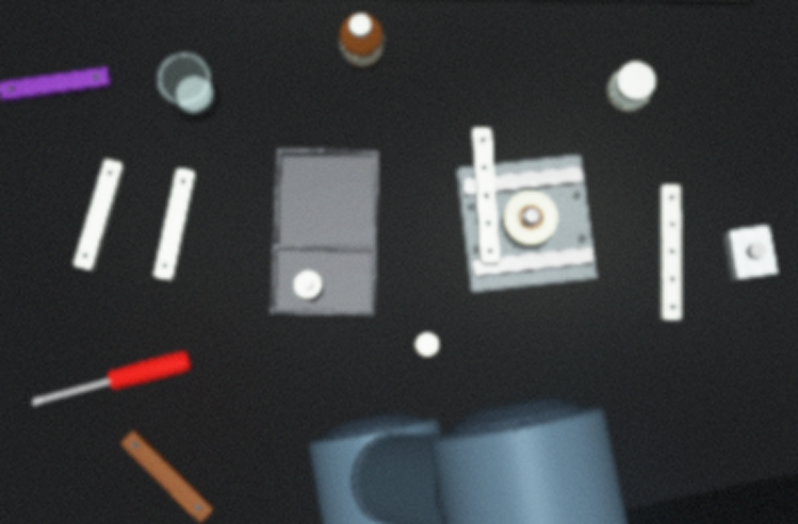

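View pics/s0c.png

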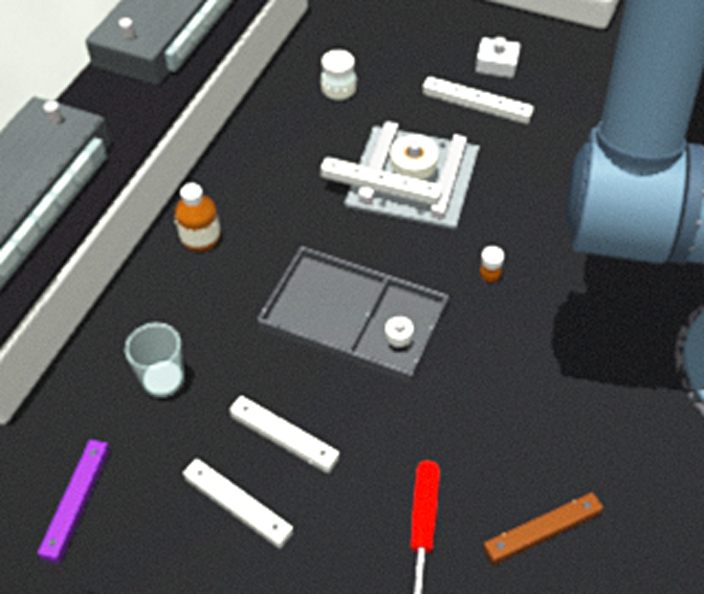

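The top picture shows the stand at (310,178) with roll and long_a on it, and long_b at (374,191). The tray is at (223,181) with its small compartment towards the robot, the white shorts are at (157,178) and (123,174), and the vial is at (267,231). The purple and brown bars are decoys. Next I fit exact poses to the silhouettes in both views.

```bash
cat > fit.py <<'E'
from h import *
from scipy.optimize import minimize
S=4
def box(x,y,a,L,W,z0,z1,ox=0,oy=0):
    c,s=np.cos(a),np.sin(a)
    return [[x+c*(ox+i*L/2)-s*(oy+j*W/2),y+s*(ox+i*L/2)+c*(oy+j*W/2),z] for i in(-1,1) for j in(-1,1) for z in(z0,z1)]
def cyl(x,y,r,z0,z1): return [[x+r*np.cos(t),y+r*np.sin(t),z] for t in np.linspace(0,6.28,25) for z in(z0,z1)]
def render(p,hulls,roi):
    x0,y0,x1,y1=roi
    im=np.zeros(((y1-y0)*S,(x1-x0)*S),np.uint8)
    for h in hulls:
        q=np.array([proj(p,X) for X in h]);q=(q-[x0-.5,y0-.5])*S-.5
        cv2.fillConvexPoly(im,cv2.convexHull(np.round(q*16).astype(np.int32)),255,cv2.LINE_AA,4)
    im=cv2.resize(im,(x1-x0,y1-y0),interpolation=cv2.INTER_AREA)
    return cv2.GaussianBlur(im.astype(np.float32)/255,(0,0),.8)
def fit(pics,model,x0,step,hi=90,pad=6):
    obs=[]
    for p in pics:
        q=np.array([proj(p,X) for h in model(x0) for X in h])
        a=np.maximum(np.floor(q.min(0)).astype(int)-pad,0);b=np.ceil(q.max(0)).astype(int)+pad
        g=p["color"].astype(np.float32).max(2)[a[1]:b[1],a[0]:b[0]]
        bg=np.percentile(g,5)+4
        obs.append((p,(a[0],a[1],b[0],b[1]),np.clip((g-bg)/(hi-bg),0,1)))
    f=lambda v:sum(((render(p,model(v),r)-o[:r[3]-r[1],:r[2]-r[0]])**2).sum() for p,r,o in obs)
    sim=np.array([x0]+[np.array(x0)+np.eye(len(x0))[i]*step[i] for i in range(len(x0))])
    r=minimize(f,x0,method="Nelder-Mead",options=dict(initial_simplex=sim,maxiter=500,xatol=1e-5,fatol=1e-3))
    r=minimize(f,r.x,method="Nelder-Mead",options=dict(initial_simplex=r.x+(sim-sim[0])*.4,maxiter=500,xatol=1e-5,fatol=1e-3))
    return r.x,r.fun
bar=lambda L,z:(lambda v:[box(*v[:3],L,.022,z,z+.018)])
def stand0(v):
    x,y,a=v[:3]
    return [box(x,y,a,.16,.16,0,.01),box(x,y,a,.15,.018,0,.028,0,.052),box(x,y,a,.15,.018,0,.028,0,-.052)]
def standm(v):
    return stand0(v)+[cyl(v[0],v[1],.009,0,.072),cyl(v[0],v[1],.033,.03,.055),box(*v[3:6],.17,.022,.028,.046)]
tray=lambda v:[box(*v[:3],.21,.13,0,.02)]
E
python3 - <<'E'
from fit import *
np.set_printoptions(precision=4,suppress=True)
t,s=cam("top"),cam("side")
st=[.006,.006,.08]
for ps,n in(([t],"T"),([s],"S"),([t,s],"TS")):
    print(n)
    v,e=fit(ps,standm,[.525,-.133,1.66,.56,-.081,.09],st+st,100);print(" stand",v,e)
    print(" tray",*fit(ps,tray,[.505,.12,0,],st,70))
    for nm,L,x0 in(("longb",.17,[.489,-.318,0]),("sA",.14,[.517,.311,-.2]),("sB",.14,[.526,.41,-.3])):
        print(" ",nm,*fit(ps,bar(L,0),x0,st,200))
for p in(t,s): 
  m=env.masks_of(p,"vial");print([(q["xy"],ray(p,q["xy"],.04)[:2],q["confidence"]) for q in m[:1]])
E
```

```text
T
 stand [ 0.5279 -0.1347  1.6979  0.5606 -0.0823  0.1095] 89.79867553710938
 tray [ 0.5119  0.1218 -0.0149] 77.76136016845703
  longb [ 0.4934 -0.3188 -0.0078] 3.235888719558716
  sA [ 0.5199  0.3152 -0.1744] 3.4773943424224854
  sB [ 0.5306  0.413  -0.2412] 2.70583438873291
S
 stand [ 0.5276 -0.1346  1.6995  0.5582 -0.0809  0.0999] 73.27503967285156
 tray [ 0.5131  0.1201 -0.0119] 219.0795440673828
  longb [ 0.4926 -0.3179 -0.0111] 90.44384765625
  sA [ 0.5195  0.314  -0.1747] 35.14746856689453
  sB [ 0.5303  0.4113 -0.241 ] 80.23628997802734
TS
 stand [ 0.5278 -0.1348  1.698   0.5595 -0.082   0.1152] 165.342041015625
 tray [ 0.5127  0.1211 -0.0131] 305.037109375
  longb [ 0.493  -0.3185 -0.0078] 94.71891784667969
  sA [ 0.5196  0.3145 -0.1753] 42.666709899902344
  sB [ 0.5302  0.4119 -0.2383] 90.21136474609375
[([270.3, 233.7], array([ 0.3613, -0.0178]), 0.6)]
[]
```

```bash
cat > to.py <<'E'
from h import *
def to(*T):
    s=env.sense();R=np.array(s["ee_rot"]);p=np.array(s["tcp_pos"]);psi=np.arctan2(R[1,0],R[0,0])
    print("at",np.round(p*1e3,1),"psi",round(psi,4),"t",s["time"],"open",round(s["opening"]*1e3,1),"tip",env.tip_reach)
    for x,y,z,a in T:
        d=R.T@(np.array([x,y,z])-p)*1e3
        print("->",np.round(d,1),"turn",round(-((a-psi+np.pi)%(2*np.pi)-np.pi),4))
STAND=(.5278,-.1348,1.698)
def st(u,v):
    x,y,a=STAND;c,s=np.cos(a),np.sin(a);return x+c*u-s*v,y+s*u+c*v
E
python3 - <<'E'
from to import *
t=cam("top")
m=env.masks_of(t,"roll")[0];print(m["confidence"],ray(t,m["xy"],.055))
to((*st(0,0),.12,1.698),(*st(0,0),.045,1.698))
E
```

```text
0.9 [ 0.51373187 -0.14604102  0.055     ]
at [ 236.8 -605.4  242.3] psi 0.3728 t 1.6 open 85.1 tip 0.011
-> [ 442.5 -332.3  122.3] turn -1.3252
-> [ 442.5 -332.3  197.3] turn -1.3252
```

Emit:
{"name": "drive_tool", "arguments": {
  "rows": [
    [[442,-332,80,-1.325,85],[442,-332,80,-1.325,85],[442,-332,80,-1.325,85],[442,-332,80,-1.325,85],[442,-332,80,-1.325,85],[442,-332,80,-1.325,85],[442,-332,80,-1.325,85],[442,-332,80,-1.325,85],[442,-332,80,-1.325,85],[442,-332,80,-1.325,85],[442,-332,80,-1.325,85],[442,-332,80,-1.325,85],[442,-332,120,-1.325,85],[442,-332,120,-1.325,85]]
  ]
}}

```text
time: 3.35
tcp_pos: [0.525, -0.1353, 0.1197]
ee_rot: [[-0.125, 0.992, -0.006], [0.992, 0.125, 0.003], [0.003, -0.005, -1.0]]
wrist_force: [-0.6, 0.1, -0.1]
opening: 0.0849
grip_force: 0.0
```

Run:
```python
from to import *
to((*st(0,0),.045,1.698))
print(env.sense()["joint_positions"])
```

```text
at [ 525.  -135.3  119.7] psi 1.6957 t 3.35 open 84.9 tip 0.011
-> [-0.1  3.3 74.7] turn -0.0023
[-4.61433282e-01  1.45866977e-01  1.91458094e+00 -5.62703456e-05
  1.08754230e+00 -5.86297917e-01]
```

Emit:
{"name": "drive_tool", "arguments": {
  "rows": [
    [[0,0,30,0,85],[0,0,40,0,85],[0,0,40,0,85],[0,0,40,0,85]]
  ]
}}

```text
time: 3.85
tcp_pos: [0.5283, -0.1357, 0.0837]
ee_rot: [[-0.126, 0.992, 0.002], [0.992, 0.126, -0.001], [-0.001, 0.002, -1.0]]
wrist_force: [0.7, -0.1, -0.1]
opening: 0.0849
grip_force: 0.0
```

Run:
```python
from to import *
to((*st(0,0),.045,1.698))
```

```text
at [ 528.3 -135.7   83.7] psi 1.6976 t 3.85 open 84.9 tip 0.011
-> [ 1.  -0.4 38.7] turn -0.0004
```

Emit:
{"name": "drive_tool", "arguments": {
  "rows": [
    [[1,0,20,0,85],[1,0,37,0,85],[1,0,37,0,85],[1,0,37,0,85],[1,0,37,0,60],[1,0,37,0,60],[1,0,37,0,60],[1,0,37,0,60],[1,0,37,0,60]]
  ]
}}

```text
time: 4.97
tcp_pos: [0.5282, -0.1345, 0.047]
ee_rot: [[-0.127, 0.992, 0.001], [0.992, 0.127, -0.001], [-0.001, 0.001, -1.0]]
wrist_force: [-2.2, 0.8, 7.3]
opening: 0.0645
grip_force: 64.6
```

Emit:
{"name": "drive_tool", "arguments": {
  "rows": [
    [[0,0,-20,0,60],[0,0,-50,0,60],[0,0,-70,0,60],[0,0,-70,0,60],[0,0,-70,0,60]]
  ]
}}

```text
time: 5.6
tcp_pos: [0.5268, -0.1339, 0.1145]
ee_rot: [[-0.127, 0.992, -0.001], [0.992, 0.127, 0.001], [0.001, -0.001, -1.0]]
wrist_force: [0.1, -0.0, -0.3]
opening: 0.0638
grip_force: 66.4
```

Run:
```python
from to import *
to((.5537,.1206,.08,1.558))
```

```text
at [ 526.8 -133.9  114.5] psi 1.6978 t 5.6 open 63.8 tip 0.011
-> [249.1  59.   34.6] turn 0.1398
```

Emit:
{"name": "drive_tool", "arguments": {
  "rows": [
    [[60,15,0,0.04,60],[120,30,0,0.08,60],[170,42,0,0.14,60],[220,52,10,0.14,60],[249,59,35,0.14,60],[249,59,35,0.14,60],[249,59,35,0.14,60],[249,59,35,0.14,60],[249,59,35,0.14,60]]
  ]
}}

```text
time: 6.72
tcp_pos: [0.5549, 0.1194, 0.081]
ee_rot: [[0.014, 1.0, 0.001], [1.0, -0.014, -0.0], [-0.0, 0.001, -1.0]]
wrist_force: [-0.5, 0.7, -0.0]
opening: 0.0642
grip_force: 66.4
```

Run:
```python
from to import *
t=cam("top");save(t,"t1.png")
to((.5537,.1206,.022,1.558))
```

```text
at [554.8 119.5  80.9] psi 1.5566 t 6.775 open 64.0 tip 0.011
-> [ 1.  -1.2 58.9] turn -0.0014
```

Lower gently and watch the force.

Emit:
{"name": "drive_tool", "arguments": {
  "rows": [
    [[1,-1,25,0,60],[1,-1,45,0,60],[1,-1,53,0,60],[1,-1,56,0,60],[1,-1,58,0,60],[1,-1,58,0,60],[1,-1,58,0,60]]
  ]
}}

```text
time: 7.65
tcp_pos: [0.5537, 0.1213, 0.0228]
ee_rot: [[0.013, 1.0, 0.001], [1.0, -0.013, 0.0], [0.0, 0.001, -1.0]]
wrist_force: [-0.1, 0.7, -0.5]
opening: 0.0635
grip_force: 66.4
```

Emit:
{"name": "drive_tool", "arguments": {
  "rows": [
    [[0,0,1,0,60],[0,0,1.5,0,60],[0,0,2,0,60],[0,0,2,0,60]]
  ]
}}

```text
time: 8.15
tcp_pos: [0.5535, 0.1213, 0.0211]
ee_rot: [[0.013, 1.0, -0.0], [1.0, -0.013, -0.0], [-0.0, -0.0, -1.0]]
wrist_force: [-2.8, -0.4, 6.0]
opening: 0.0643
grip_force: 67.1
```

Emit:
{"name": "drive_tool", "arguments": {
  "rows": [
    [[0,0,1.5,0,66],[0,0,1.5,0,74],[0,0,1.5,0,76],[0,0,1.5,0,76],[0,0,-20,0,76],[0,0,-60,0,76],[0,0,-120,0,76],[-60,0,-160,0,60],[-120,0,-160,0,50],[-120,-100,-160,0,45],[-120,-100,-160,0,45],[-120,-100,-160,0,45]]
  ]
}}

```text
time: 9.65
tcp_pos: [0.4497, 0.0027, 0.1795]
ee_rot: [[0.014, 1.0, -0.001], [1.0, -0.014, 0.0], [0.0, -0.001, -1.0]]
wrist_force: [0.2, -0.1, 0.2]
opening: 0.0453
grip_force: 0.0
```

Run:
```python
from fit import *
from to import to
np.set_printoptions(precision=4,suppress=True)
t,s=cam("top"),cam("side");save(t,"t2.png");save(s,"s2.png")
for n,p in(("t2",t),("s2",s)):
    q=proj(p,[.54,-.05,.02]).astype(int);a=p["color"][max(q[1]-75,0):q[1]+75,q[0]-100:q[0]+100,::-1]
    cv2.imwrite(f"pics/{n}c.png",cv2.resize(a,None,fx=3.5,fy=3.5,interpolation=cv2.INTER_CUBIC))
def m(v): return stand0(v)+[cyl(v[0],v[1],.009,0,.072),box(*v[3:6],.17,.022,.028,.046)]
def white(v):  # ribs+bar+tip at fixed stand
    x,y,a=.5278,-.1348,1.698
    return stand0([x,y,a])[1:]+[box(*v,.17,.022,.028,.046)]
st=[.006,.006,.08]
for ps in([t],[s]):
    print(fit(ps,m,[.5278,-.1348,1.698,.5595,-.082,.127],[.004,.004,.04]*2,100))
    print([ (round(d["confidence"],2),ray(ps[0],cv2.minAreaRect(np.argwhere(d["pixels"])[:,::-1].astype(np.float32))[0],.046)[:2],cv2.minAreaRect(np.argwhere(d["pixels"])[:,::-1].astype(np.float32))) for d in env.masks_of(ps[0],"long_a")[:3]])
to()
```

```text
(array([ 0.5275, -0.1334,  1.7023,  0.5616, -0.0839,  0.1324]), np.float64(538.1341552734375))
[(0.72, array([ 0.5904, -0.0774]), ((292.0875549316406, 153.40078735351562), (33.24762725830078, 8.109177589416504), 86.42366790771484))]
(array([ 0.5283, -0.1312,  1.7198,  0.5594, -0.0816,  0.1145]), np.float64(461.1094970703125))
[(0.58, array([ 0.5507, -0.0723]), ((253.47645568847656, 161.6058807373047), (54.558013916015625, 9.43647575378418), 12.528807640075684)), (0.46, array([ 0.4406, -0.2791]), ((308.79998779296875, 127.89998626708984), (25.697797775268555, 8.507461547851562), 15.255120277404785)), (0.39, array([ 0.6925, -0.2497]), ((234.0, 113.5), (21.0, 14.0), 90.0))]
at [452.9   2.5 180.8] psi 1.5581 t 9.85 open 44.8 tip 0.011
```

View pics/t2c.png

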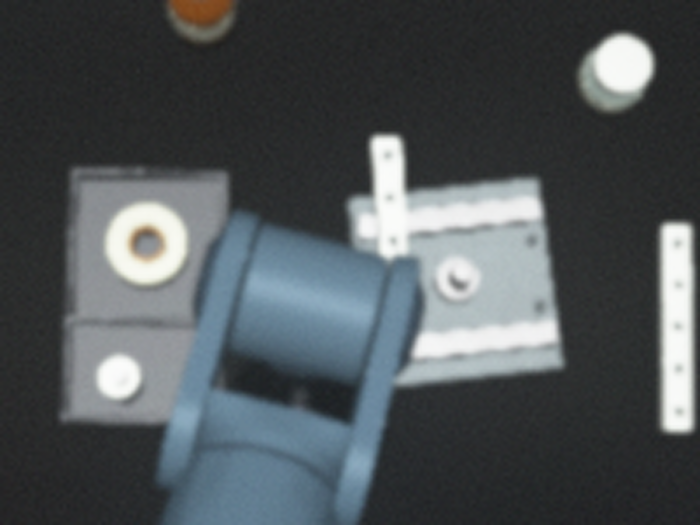

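The roll lies centred in the large compartment, at (147,243) in the crop, and the arm hides part of long_a. I'll refine long_a from the initial unobstructed pictures, using grey-level rendering.

```bash
cat >> fit.py <<'E'
def gfit(pics,model,x0,step,pad=6):
    """model(v)-> list of (hull, level 0..1), painter order"""
    obs=[]
    for p in pics:
        q=np.array([proj(p,X) for h,_ in model(x0) for X in h])
        a=np.maximum(np.floor(q.min(0)).astype(int)-pad,0);b=np.ceil(q.max(0)).astype(int)+pad
        g=p["color"].astype(np.float32).max(2)[a[1]:b[1],a[0]:b[0]];obs.append((p,(*a,*b),g))
    def f(v):
        e=0
        for p,r,g in obs:
            x,y=r[:2];im=np.full(((r[3]-y)*S,(r[2]-x)*S),25,np.uint8)
            for h,l in model(v):
                q=(np.array([proj(p,X) for X in h])-[x-.5,y-.5])*S-.5
                cv2.fillConvexPoly(im,cv2.convexHull(np.round(q*16).astype(np.int32)),int(l*255),cv2.LINE_AA,4)
            im=cv2.GaussianBlur(cv2.resize(im,(r[2]-x,r[3]-y),interpolation=cv2.INTER_AREA).astype(np.float32),(0,0),.8)
            e+=np.minimum(np.abs(im-g)/60,1).sum()
        return e
    sim=np.array([x0]+[np.array(x0)+np.eye(len(x0))[i]*step[i] for i in range(len(x0))]);v=np.array(x0)
    for k in(1,.5,.3):
        r=minimize(f,v,method="Nelder-Mead",options=dict(initial_simplex=v+(sim-sim[0])*k,maxiter=600,xatol=1e-5,fatol=1e-3));v=r.x
    return v,r.fun
def inst(b,s):
    d=np.array(b[:2])-s[:2];c,n=np.cos(s[2]),np.sin(s[2]);return np.round([1e3*(c*d[0]+n*d[1]),1e3*(-n*d[0]+c*d[1]),np.degrees(b[2]-s[2])],1)
E
python3 - <<'E'
from fit import *
np.set_printoptions(precision=4,suppress=True)
t,s=cam("top"),cam("side")
t["color"]=cv2.imread("pics/top0.png")[:,:,::-1];s["color"]=cv2.imread("pics/side0.png")[:,:,::-1]
for p in(t,s): print([p["color"].max(2)[tuple(np.round(proj(p,X)).astype(int)[::-1])] for X in([.493,-.3185+.017,.018],[.519,-.195,.01],[.4779,-.158,.028],[.565,-.082,.046])])
def m(v):
    h=stand0(v);return [(h[0],.62),(h[1],.92),(h[2],.92),(cyl(v[0],v[1],.033,.03,.055),.9),(box(*v[3:6],.17,.022,.028,.046),.93)]
for ps in([t],[s],[t,s]):
    v,e=gfit(ps,m,[.5278,-.1348,1.698,.5595,-.082,.127],[.004,.004,.04]*2);print(v,e,inst(v[3:],v))
E
```

```text
[np.uint8(109), np.uint8(186), np.uint8(238), np.uint8(249)]
[np.uint8(198), np.uint8(255), np.uint8(249), np.uint8(255)]
[ 0.5297 -0.1348  1.6996  0.559  -0.0803  0.0832] 2037.7138671875 [ 50.2 -36.  -92.6]
[ 0.5281 -0.1351  1.703   0.5568 -0.0852  0.1429] 2546.45556640625 [ 45.7 -35.  -89.4]
[ 0.5295 -0.1349  1.6977  0.5587 -0.0809  0.0878] 4644.134765625 [ 49.9 -35.7 -92.2]
```

Run:
```python
from to import *
to((*st(.0505,-.025),.1,.115),(*st(.0505,-.025),.040,.115))
```

```text
at [452.7   2.6 180.6] psi 1.5582 t 9.95 open 45.0 tip 0.011
-> [-82.9  94.5  80.6] turn 1.4432
-> [-82.9  94.5 140.6] turn 1.4432
```

Emit:
{"name": "drive_tool", "arguments": {
  "rows": [
    [[-40,40,40,0.18,40],[-83,94,60,0.36,40],[-83,94,80,0.54,40],[-83,94,80,0.72,40],[-83,94,80,0.9,40],[-83,94,80,1.08,40],[-83,94,80,1.26,40],[-83,94,80,1.443,40],[-83,94,80,1.443,40],[-83,94,80,1.443,40],[-83,94,80,1.443,40],[-83,94,80,1.443,40]]
  ]
}}

```text
time: 11.45
tcp_pos: [0.5448, -0.0816, 0.1003]
ee_rot: [[0.993, 0.115, 0.0], [0.115, -0.993, -0.0], [0.0, 0.0, -1.0]]
wrist_force: [0.0, 0.1, -0.1]
opening: 0.04
grip_force: 0.0
```

Run:
```python
from to import *
to((*st(.0505,-.025),.040,.115))
```

```text
at [544.8 -81.6 100.3] psi 0.1156 t 11.45 open 40.0 tip 0.011
-> [ 1.4  0.1 60.3] turn 0.0006
```

Emit:
{"name": "drive_tool", "arguments": {
  "rows": [
    [[1,0,30,0,40],[1,0,50,0,40],[1,0,60,0,40],[1,0,60,0,40],[1,0,60,0,40],[1,0,60,0,16],[1,0,60,0,16],[1,0,60,0,16],[1,0,60,0,16],[1,0,60,0,16]]
  ]
}}

```text
time: 12.7
tcp_pos: [0.5467, -0.0818, 0.0416]
ee_rot: [[0.993, 0.115, 0.002], [0.115, -0.993, -0.001], [0.002, 0.001, -1.0]]
wrist_force: [-0.9, 0.3, 5.9]
opening: 0.0209
grip_force: 59.5
```

Run:
```python
from to import *
print(env.sense()["torque"],env.sense()["wrist_force"])
to((*st(.052,.010),.040,.127),(*st(.052,.008),.040,.127))
```

```text
[0.11100875 0.14506176 0.02586149] [-0.90534937  0.2814254   5.92736089]
at [546.7 -81.8  41.6] psi 0.1148 t 12.7 open 20.9 tip 0.011
-> [-35.5  -1.4   1.5] turn -0.0122
-> [-33.5  -1.4   1.5] turn -0.0122
```

Emit:
{"name": "drive_tool", "arguments": {
  "rows": [
    [[-4,0,0,-0.004,16],[-9,0,0,-0.008,16],[-15,-0.5,0,-0.012,16],[-21,-1,0,-0.012,16],[-27,-1.5,0,-0.012,16],[-31,-1.5,0,-0.012,16],[-33,-1.5,0,-0.012,16],[-33,-1.5,0,-0.012,16],[-33,-1.5,0,-0.012,16],[-33,-1.5,0,-0.012,16]]
  ]
}}

```text
time: 13.95
tcp_pos: [0.514, -0.0844, 0.0415]
ee_rot: [[0.992, 0.126, 0.003], [0.126, -0.992, -0.001], [0.003, 0.002, -1.0]]
wrist_force: [2.2, 0.2, 6.9]
opening: 0.0204
grip_force: 59.6
```

Run:
```python
from fit import *
from to import to,st
np.set_printoptions(precision=4,suppress=True)
p=cam("side")
a=p["color"][90:230,180:380,::-1];cv2.imwrite("pics/s3c.png",cv2.resize(a,None,fx=3.5,fy=3.5,interpolation=cv2.INTER_CUBIC))
p=cam("top")
a=p["color"][110:240,240:400,::-1];cv2.imwrite("pics/t3c.png",cv2.resize(a,None,fx=4,fy=4,interpolation=cv2.INTER_CUBIC))
to()
```

```text
at [514.  -84.3  41.5] psi 0.1268 t 14.05 open 20.6 tip 0.011
```

View pics/s3c.png

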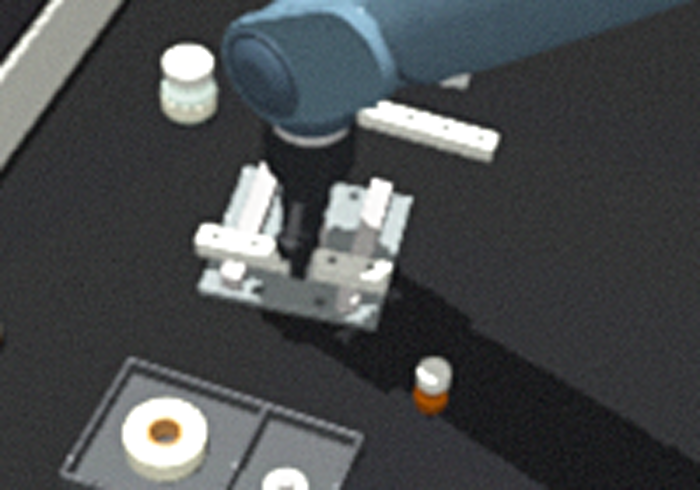

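Run:
```python
from to import *
to((.493,-.3185,.13,-.008))
```

```text
at [514.  -84.3  41.5] psi 0.1268 t 14.05 open 20.6 tip 0.011
-> [-50.1 229.8 -88.3] turn 0.1348
```

Emit:
{"name": "drive_tool", "arguments": {
  "rows": [
    [[0,0,0,0,24],[0,0,0,0,30],[0,0,0,0,34],[0,0,-15,0,38],[0,0,-40,0,40],[0,0,-80,0,40],[-10,55,-90,0.04,40],[-25,110,-90,0.08,40],[-40,170,-90,0.13,40],[-50,230,-90,0.135,40],[-50,230,-90,0.135,40],[-50,230,-90,0.135,40]]
  ]
}}

```text
time: 15.55
tcp_pos: [0.4921, -0.318, 0.1307]
ee_rot: [[1.0, -0.008, 0.0], [-0.008, -1.0, 0.0], [0.0, -0.0, -1.0]]
wrist_force: [0.3, 0.7, -0.2]
opening: 0.0399
grip_force: 0.0
```

```bash
cat > meas.py <<'E'
from fit import *
from to import to,st
np.set_printoptions(precision=4,suppress=True)
def ma(v):
    h=stand0(v);return [(h[0],.7),(h[1],.93),(h[2],.93),(cyl(v[0],v[1],.017,0,.03),.85),(cyl(v[0],v[1],.009,0.03,.072),.85),(box(*v[3:6],.17,.022,.028,.046),.95)]
def msil(v): return stand0(v)+[cyl(v[0],v[1],.009,0,.072),box(*v[3:6],.17,.022,.028,.046)]
E
python3 - <<'E'
from meas import *
t,s=cam("top"),cam("side")
a=t["color"][120:240,250:390,::-1];cv2.imwrite("pics/t4c.png",cv2.resize(a,None,fx=5,fy=5,interpolation=cv2.INTER_CUBIC))
x0=[.5278,-.1348,1.698,*st(.052,0),.127]
for ps in([t],[s],[t,s]):
    v,e=gfit(ps,ma,x0,[.004,.004,.04]*2,pad=4);print(v,e,inst(v[3:],v))
for d in env.masks_of(t,"long_a")[:3]:
    r=cv2.minAreaRect(np.argwhere(d["pixels"])[:,::-1].astype(np.float32));w=ray(t,r[0],.046);print(d["confidence"],r,inst([*w[:2],0],[.5278,-.1348,1.698]))
to((.493,-.3185,.013,-.008))
E
```

```text
[ 0.5293 -0.1346  1.6973  0.5267 -0.0868  0.1118] 1404.41162109375 [ 47.7  -3.4 -90.8]
[ 0.5283 -0.1354  1.6976  0.5268 -0.0965  0.1698] 1865.342041015625 [ 38.8  -3.5 -87.5]
[ 0.5293 -0.1347  1.6949  0.5247 -0.0879  0.1217] 3356.446533203125 [ 47.1  -1.2 -90.1]
0.9 ((295.232666015625, 177.3267364501953), (59.60272979736328, 9.154342651367188), 84.2894058227539) [ 48.6   0.1 -97.3]
at [ 492.4 -316.8  130.3] psi -0.0065 t 15.7 open 40.0 tip 0.011
-> [  0.7   1.7 117.3] turn 0.0015
```

View pics/t4c.png

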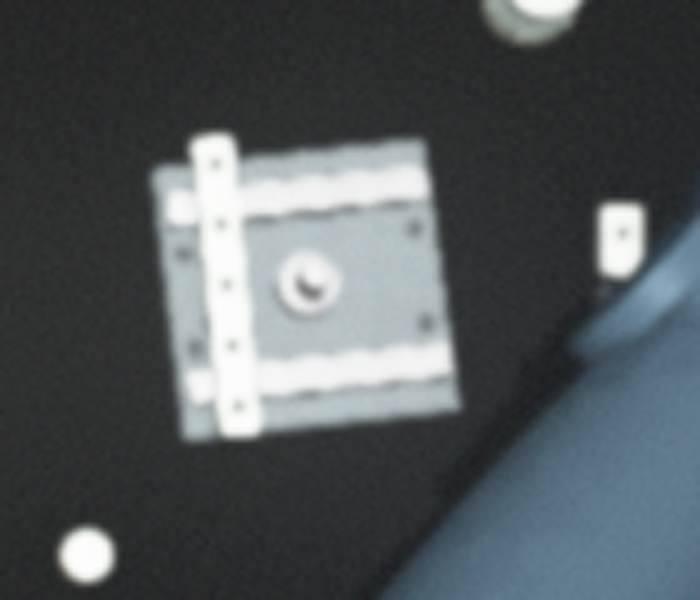

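Run:
```python
from meas import *
t=cam("top")
f=lambda q,z:ray(t,[(q[0]+.5)/5-.5+250,(q[1]+.5)/5-.5+120],z)[:2]
H=np.array([f(q,.01) for q in((183,254),(195,346),(414,229),(426,322))]);print(H,H.mean(0))
d=H[2:].mean(0)-H[:2].mean(0);print("yaw",np.arctan2(-d[1],-d[0]))
for c in(H.mean(0),[.5278,-.1348]):
  for q in((215,163),(221,224),(226.5,285),(232,345),(238,406)): print(inst([*f(q,.046),0],[*c,1.698])[:2])
# refined dots: darkest subpixel in plate
```

```text
[[ 0.5471 -0.0634]
 [ 0.4931 -0.0707]
 [ 0.5639 -0.1982]
 [ 0.5092 -0.2049]] [ 0.5283 -0.1343]
yaw 1.6925978790813174
[ 46.7 -72.1]
[ 47.6 -36.7]
[48.8 -1.5]
[49.9 32.9]
[50.8 67.7]
[ 47.2 -72.7]
[ 48.1 -37.2]
[49.3 -2.1]
[50.4 32.3]
[51.3 67.1]
```

Run:
```python
from meas import *
t,s=cam("top"),cam("side")
for p in(t,s):
    print(gfit([p],lambda v:[(tray([.5127,.1211,-.0131])[0],.38),(cyl(v[0],v[1],.033,.004,.029),.93),(cyl(v[0],v[1],.013,.029,.029),.5)],[.5535,.1213],[.005,.005],pad=-8))
# long_a edges: side-specific centreline from top image via white profile across bar at several stations
x,y,a=.5278,-.1348,1.698
g=t["color"].astype(np.float32).max(2)
for v in(-.078,-.07,-.035,-.02,-.0,.02,.035,.07,.075):
    us=np.linspace(.025,.075,101);pr=[]
    for u in us:
        c,n=np.cos(a),np.sin(a);q=proj(t,[x+c*u-n*v,y+n*u+c*v,.046]);pr.append(cv2.getRectSubPix(g,(1,1),(float(q[0]),float(q[1])))[0,0])
    pr=np.array(pr);lo=[pr[:25].min(),pr[-25:].min()];m=pr.argmax()
    l=us[:m][pr[:m]<(lo[0]+pr.max())/2][-1:];r=us[m:][pr[m:]<(lo[1]+pr.max())/2][:1];print(v,lo,pr.max(),l*1e3,r*1e3)
```

```text
(array([0.5559, 0.1223]), np.float64(1441.175048828125))
(array([0.5551, 0.1209]), np.float64(1847.1912841796875))
-0.078 [np.float32(66.1289), np.float32(61.53212)] 248.35947 [34.] [61.]
-0.07 [np.float32(174.26418), np.float32(174.68802)] 246.63838 [35.] [59.]
-0.035 [np.float32(165.30615), np.float32(176.11862)] 246.91028 [35.5] [60.]
-0.02 [np.float32(196.17068), np.float32(152.58133)] 252.0 [36.] [62.]
-0.0 [np.float32(189.6837), np.float32(193.08772)] 248.13257 [37.] [61.5]
0.02 [np.float32(195.91745), np.float32(174.13336)] 252.00003 [38.] [61.5]
0.035 [np.float32(194.95872), np.float32(152.49286)] 248.22025 [37.5] [64.]
0.07 [np.float32(194.47156), np.float32(179.79251)] 248.14563 [38.5] [63.]
0.075 [np.float32(197.79018), np.float32(175.29573)] 251.16147 [38.] [62.5]
```

Run:
```python
from to import *
to((.514,-.0843,.13,.1268),(.514,-.0843,.0415,.1268))
```

```text
at [ 492.5 -317.2  130.3] psi -0.0067 t 15.85 open 40.1 tip 0.011
-> [  20.  -233.     0.4] turn -0.1335
-> [  20.  -233.    88.9] turn -0.1335
```

Emit:
{"name": "drive_tool", "arguments": {
  "rows": [
    [[5,-58,0,-0.04,38],[10,-117,0,-0.08,38],[15,-176,0,-0.135,38],[18.6,-234.6,0,-0.135,38],[18.6,-234.6,20,-0.135,38],[18.6,-234.6,50,-0.135,36],[18.6,-234.6,75,-0.135,34],[18.6,-234.6,90,-0.135,34],[18.6,-234.6,90,-0.135,34],[18.6,-234.6,90,-0.135,34],[18.6,-234.6,90,-0.135,16],[18.6,-234.6,90,-0.135,16],[18.6,-234.6,90,-0.135,16],[18.6,-234.6,90,-0.135,16]]
  ]
}}

```text
time: 17.6
tcp_pos: [0.5138, -0.0843, 0.0417]
ee_rot: [[0.992, 0.126, 0.002], [0.126, -0.992, -0.001], [0.002, 0.001, -1.0]]
wrist_force: [-0.0, 0.2, 5.7]
opening: 0.0205
grip_force: 60.5
```

Emit:
{"name": "drive_tool", "arguments": {
  "rows": [
    [[-0.5,-1,0,-0.01,16],[-1,-2,0,-0.02,16],[-1.8,-3,0,-0.025,16],[-1.8,-3,0,-0.025,16],[-1.8,-3,0,-0.025,16],[-1.8,-3,0,-0.025,16],[-1.8,-3,0,-0.025,24],[-1.8,-3,0,-0.025,30],[-1.8,-3,0,-0.025,34],[-1.8,-3,-20,-0.025,34],[-1.8,-3,-60,-0.025,40],[-1.8,-3,-90,-0.025,40]]
  ]
}}

```text
time: 19.1
tcp_pos: [0.5105, -0.081, 0.1313]
ee_rot: [[0.988, 0.151, -0.0], [0.151, -0.988, 0.0], [-0.0, -0.0, -1.0]]
wrist_force: [0.5, 0.6, 0.3]
opening: 0.0401
grip_force: 0.0
```

Emit:
{"name": "drive_tool", "arguments": {
  "rows": [
    [[-10,55,0,0.04,40],[-25,110,0,0.08,40],[-40,170,0,0.15,40],[-52,233,0,0.16,40],[-52,233,0,0.16,40],[-52,233,0,0.16,40],[-52,233,0,0.16,40]]
  ]
}}

```text
time: 19.98
tcp_pos: [0.4944, -0.3176, 0.1298]
ee_rot: [[1.0, -0.007, -0.001], [-0.007, -1.0, 0.001], [-0.001, -0.001, -1.0]]
wrist_force: [-0.3, -0.3, -0.1]
opening: 0.0398
grip_force: 0.0
```

```bash
cat >> meas.py <<'E'
STC=np.array([.5284,-.1346,1.697])
def prof(t,z,stations,lo,hi,axis,S0=STC):
    """half-level edges across a bar; axis='u': scan along stand x at given v stations"""
    x,y,a=S0;c,n=np.cos(a),np.sin(a);g=t["color"].astype(np.float32).max(2);out=[]
    for k in stations:
        us=np.linspace(lo,hi,161);pr=[]
        for w in us:
            u,v=(w,k) if axis=='u' else (k,w)
            q=proj(t,[x+c*u-n*v,y+n*u+c*v,z]);pr.append(cv2.getRectSubPix(g,(1,1),(float(q[0]),float(q[1])))[0,0])
        pr=np.array(pr);M=len(us)//2;mx=pr[M-15:M+15].max();m=M-15+pr[M-15:M+15].argmax()
        L=(pr[:m].min()+mx)/2;R=(pr[m:].min()+mx)/2
        l=us[:m][pr[:m]<L];r=us[m:][pr[m:]<R]
        if len(l) and len(r): out.append((k*1e3,round((l[-1]+r[0])*500,1),round((r[0]-l[-1])*1e3,1)))
    return out
def dots(t,z,cand,S0=STC):
    """refine dark dots near stand-frame candidates -> stand coords"""
    x,y,a=S0;c,n=np.cos(a),np.sin(a);g=255-t["color"].astype(np.float32).max(2);o=[]
    for u,v in cand:
        q=proj(t,[x+c*u-n*v,y+n*u+c*v,z])
        pt=cv2.getRectSubPix(cv2.resize(g,None,fx=1,fy=1),(7,7),tuple(map(float,q)))
        i=cv2.minMaxLoc(pt[1:6,1:6])[3];b=np.round(q).astype(int);
        best=None
        P=cv2.getRectSubPix(g,(5,5),(float(q[0]+i[0]-2),float(q[1]+i[1]-2)));W=np.clip(P-np.median(P),0,None)
        yy,xx=np.mgrid[-2:3,-2:3];qq=[q[0]+i[0]-2+(W*xx).sum()/W.sum(),q[1]+i[1]-2+(W*yy).sum()/W.sum()]
        o.append(inst([*ray(t,qq,z)[:2],0],[x,y,a])[:2])
    return np.array(o)
E
python3 - <<'E'
from meas import *
t,s=cam("top"),cam("side")
print(prof(t,.046,[-.07,-.035,-.02,0,.02,.035,.06,.07],.03,.074,'u'))
D=dots(t,.046,[(.052,k*.035) for k in(-2,-1,0,1,2)]);print(D.tolist(),D.mean(0))
print("rib",prof(t,.028,[-.05,-.03,-.01,.01,.03],-.075,-.03,'v'),prof(t,.028,[-.05,-.03,-.01,.01,.03],.03,.075,'v'))
x0=[.5284,-.1346,1.697,*st(.052,0),.127]
for ps in([t],[s],[t,s]):
    v,e=gfit(ps,ma,x0,[.004,.004,.04]*2,pad=4);print(v,e,inst(v[3:],v))
to((.493,-.3185,.013,-.008))
E
```

```text
[(-70.0, np.float64(52.3), np.float64(25.3)), (-35.0, np.float64(51.4), np.float64(27.0)), (-20.0, np.float64(53.0), np.float64(24.5)), (0.0, np.float64(52.3), np.float64(24.2)), (20.0, np.float64(52.1), np.float64(22.8)), (35.0, np.float64(52.0), np.float64(25.8)), (60.0, np.float64(51.4), np.float64(22.0)), (70.0, np.float64(52.5), np.float64(24.2))]
[[52.4, -70.4], [52.4, -35.5], [52.4, -0.8], [52.2, 34.4], [52.1, 69.6]] [52.3  -0.54]
rib [(-50.0, np.float64(-56.4), np.float64(25.9)), (-30.0, np.float64(-54.9), np.float64(23.3)), (-10.0, np.float64(-54.5), np.float64(24.7)), (10.0, np.float64(-55.2), np.float64(25.6)), (30.0, np.float64(-56.0), np.float64(25.6))] [(-50.0, np.float64(51.4), np.float64(19.7)), (-30.0, np.float64(52.5), np.float64(18.6)), (-10.0, np.float64(52.2), np.float64(17.4)), (10.0, np.float64(51.2), np.float64(18.8)), (30.0, np.float64(51.1), np.float64(20.2))]
[ 0.5293 -0.1346  1.6968  0.5224 -0.0841  0.1336] 1416.712890625 [ 51.    0.6 -89.6]
[ 0.5283 -0.1355  1.6981  0.5248 -0.0932  0.1779] 1879.458984375 [ 42.5  -1.9 -87.1]
[ 0.5293 -0.1347  1.6959  0.5226 -0.0847  0.1407] 3377.566162109375 [ 50.5   0.5 -89.1]
at [ 494.6 -317.8  130.1] psi -0.0064 t 20.075 open 40.0 tip 0.011
-> [ -1.5   0.8 117.1] turn 0.0016
```

Emit:
{"name": "drive_tool", "arguments": {
  "rows": [
    [[-3,-2,40,0,40],[-3,-2,80,0,40],[-3,-2,105,0,40],[-3,-2,114,0,40],[-3,-2,114,0,40],[-3,-2,114,0,16],[-3,-2,114,0,16],[-3,-2,114,0,16],[-3,-2,114,0,16],[-3,-2,114,0,16],[-3,-2,90,0,16],[-3,-2,50,0,16],[-3,-2,0,0,16],[-3,-2,0,0,16],[-3,-2,0,0,16]]
  ]
}}

```text
time: 21.95
tcp_pos: [0.491, -0.3169, 0.1297]
ee_rot: [[1.0, -0.008, -0.001], [-0.008, -1.0, 0.001], [-0.001, -0.001, -1.0]]
wrist_force: [0.4, -0.7, -1.1]
opening: 0.0203
grip_force: 60.6
```

Run:
```python
from meas import *
s=cam("side")
print(gfit([s],lambda v:[(box(*v[:3],.17,.022,v[3]-.0135,v[3]+.0045),.93)],[.493,-.3185,-.008,.13],[.005,.005,.03,.005],pad=3))
# target: stand camera (-52,0) at robot = camera + (-.002,+.003)
c,n=np.cos(1.697),np.sin(1.697);u=-.052
X=(.5284+c*u-.002,-.1346+n*u+.003)
print(X);to((*X,.10,.152),(*X,.0415,.152))
```

```text
(array([ 0.4896, -0.3096, -0.0218,  0.1323]), np.float64(942.2217407226562))
(np.float64(0.532945184075397), np.float64(-0.18318643780509725))
at [ 490.6 -316.5  128.7] psi -0.0083 t 22.0 open 20.2 tip 0.011
-> [  41.3 -133.6   28.9] turn -0.1603
-> [  41.5 -133.5   87.4] turn -0.1603
```

Emit:
{"name": "drive_tool", "arguments": {
  "rows": [
    [[15,-50,0,-0.06,16],[30,-100,0,-0.12,16],[41.5,-133.5,0,-0.147,16],[41.5,-133.5,20,-0.147,16],[41.5,-133.5,45,-0.147,16],[41.5,-133.5,65,-0.147,16],[41.5,-133.5,78,-0.147,16],[41.5,-133.5,81,-0.147,16],[41.5,-133.5,81,-0.147,16],[41.5,-133.5,82,-0.147,16],[41.5,-133.5,83,-0.147,16],[41.5,-133.5,83.5,-0.147,16],[41.5,-133.5,83.5,-0.147,16]]
  ]
}}

```text
time: 23.62
tcp_pos: [0.534, -0.1841, 0.0469]
ee_rot: [[0.99, 0.138, 0.0], [0.138, -0.99, -0.0], [0.0, 0.0, -1.0]]
wrist_force: [0.3, -0.4, -1.2]
opening: 0.0203
grip_force: 60.6
```

Emit:
{"name": "drive_tool", "arguments": {
  "rows": [
    [[0,0,1,0,16],[0,0,2,0,16],[0,0,2.5,0,16],[0,0,2.5,0,16]]
  ]
}}

```text
time: 24.12
tcp_pos: [0.5342, -0.1842, 0.046]
ee_rot: [[0.99, 0.139, -0.001], [0.139, -0.99, 0.0], [-0.001, -0.0, -1.0]]
wrist_force: [-6.6, 3.5, 12.0]
opening: 0.0201
grip_force: 62.2
```

Emit:
{"name": "drive_tool", "arguments": {
  "rows": [
    [[0,0,-0.5,0,16],[0,0,-0.5,0,24],[0,0,-0.5,0,30],[0,0,-0.5,0,34],[0,0,-20,0,34],[0,0,-60,0,38],[0,20,-90,0,38],[-20,80,-90,0,38],[-40,140,-90,0,38],[-40,140,-90,0,38]]
  ]
}}

```text
time: 25.38
tcp_pos: [0.5134, -0.3325, 0.1364]
ee_rot: [[0.991, 0.133, 0.002], [0.133, -0.991, -0.003], [0.002, 0.003, -1.0]]
wrist_force: [0.3, 0.6, 0.1]
opening: 0.0383
grip_force: 0.0
```

Run:
```python
from meas import *
t=cam("top")
a=t["color"][120:240,250:390,::-1];cv2.imwrite("pics/t5c.png",cv2.resize(a,None,fx=5,fy=5,interpolation=cv2.INTER_CUBIC))
for u in(.052,-.052):
    D=dots(t,.046,[(u,k*.035) for k in(-2,-1,0,1,2)]);print(D.tolist(),D.mean(0))
    print(prof(t,.046,[-.07,-.02,0,.02,.07],u-.022,u+.022,'u'))
to((.5342,-.1842,.136,.139))
```

```text
[[52.5, -70.4], [52.5, -35.6], [52.3, -0.9], [52.3, 34.4], [52.1, 69.6]] [52.34 -0.58]
[(-70.0, np.float64(52.3), np.float64(24.7)), (-20.0, np.float64(53.0), np.float64(23.9)), (0.0, np.float64(52.4), np.float64(23.9)), (20.0, np.float64(52.3), np.float64(22.6)), (70.0, np.float64(52.4), np.float64(23.9))]
[[-51.4, -69.3], [-52.0, -34.4], [-53.0, 1.2], [-52.8, 35.7], [-52.9, 70.6]] [-52.42   0.76]
[(-70.0, np.float64(-52.8), np.float64(27.5)), (-20.0, np.float64(-54.6), np.float64(28.3)), (0.0, np.float64(-55.3), np.float64(29.7)), (20.0, np.float64(-55.2), np.float64(28.3)), (70.0, np.float64(-55.2), np.float64(28.3))]
at [ 513.6 -330.4  135.8] psi 0.1357 t 25.425 open 38.4 tip 0.011
-> [  40.2 -142.1   -0.4] turn -0.0033
```

View pics/t5c.png

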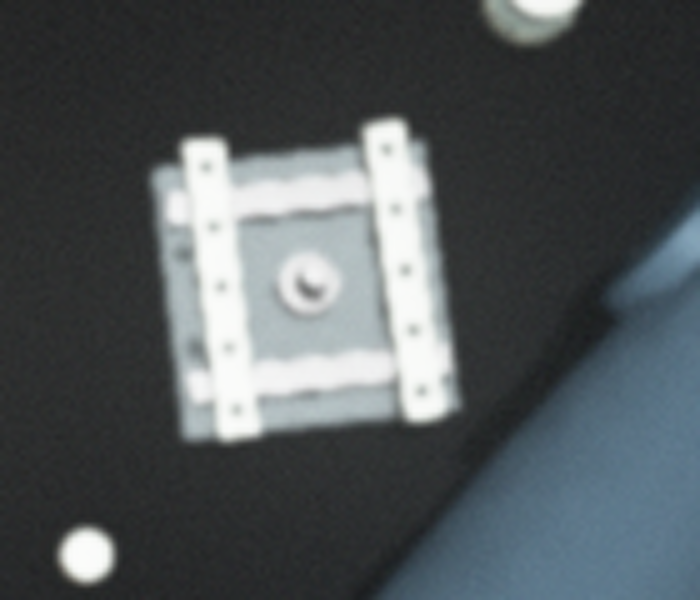

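Run:
```python
from to import *
to((.518,.3165,.10,2.967))
```

```text
at [ 513.6 -330.4  135.8] psi 0.1357 t 25.425 open 38.4 tip 0.011
-> [  91.8 -640.4   35. ] turn -2.8313
```

Emit:
{"name": "drive_tool", "arguments": {
  "rows": [
    [[6,-40,-10,-0.18,40],[12,-80,-10,-0.36,40],[18,-120,-10,-0.54,40],[24,-165,-10,-0.72,40],[30,-210,-10,-0.9,40],[36,-255,-10,-1.08,40],[42,-300,-10,-1.26,40],[48,-345,-10,-1.44,40],[54,-390,-10,-1.62,40],[60,-435,-10,-1.8,40],[66,-480,-10,-1.98,40],[72,-520,0,-2.16,40],[78,-560,10,-2.34,40],[84,-600,20,-2.52,40],[92,-640,30,-2.7,40],[92,-640,35,-2.83,40],[92,-640,35,-2.83,40],[92,-640,35,-2.83,40],[92,-640,35,-2.83,40]]
  ]
}}

```text
time: 27.8
tcp_pos: [0.5165, 0.3182, 0.0999]
ee_rot: [[-0.985, 0.173, 0.001], [0.173, 0.985, 0.0], [-0.001, 0.0, -1.0]]
wrist_force: [0.3, -0.9, -0.0]
opening: 0.0403
grip_force: 0.0
```

Run:
```python
from to import *
to((.518,.3165,.016,2.967))
```

```text
at [516.5 318.2  99.9] psi 2.9674 t 27.8 open 40.3 tip 0.011
-> [-1.8 -1.4 83.9] turn 0.0004
```

Emit:
{"name": "drive_tool", "arguments": {
  "rows": [
    [[-1,-1,40,0,40],[-1,-1,70,0,40],[-1,-1,84,0,40],[-1,-1,84,0,40],[-1,-1,84,0,40],[-1,-1,84,0,16],[-1,-1,84,0,16],[-1,-1,84,0,16],[-1,-1,84,0,16],[-1,-1,84,0,16],[-1,-1,60,0,16],[-1,-1,10,0,16],[-1,-1,-40,0,16],[-1,-1,-40,0,16],[-1,-1,-40,0,16]]
  ]
}}

```text
time: 29.68
tcp_pos: [0.5165, 0.3169, 0.1385]
ee_rot: [[-0.985, 0.172, -0.001], [0.172, 0.985, -0.0], [0.001, -0.001, -1.0]]
wrist_force: [-0.3, -0.0, -1.9]
opening: 0.0205
grip_force: 60.8
```

Run:
```python
from meas import *
c,n=np.cos(1.697),np.sin(1.697)
for v in(-.052,.052):
    X=(.5284-n*v-.002,-.1346+c*v+.003);print(X);to((*X,.14,1.697),(*X,.068,1.697))
```

```text
(np.float64(0.5779864378050973), np.float64(-0.12505481592460288))
at [516.5 316.9 138.5] psi 2.9688 t 29.675 open 20.5 tip 0.011
-> [-136.6 -424.8   -1.4] turn 1.2718
-> [-136.7 -424.8   70.6] turn 1.2718
(np.float64(0.4748135621949027), np.float64(-0.1381451840753971))
at [516.5 316.9 138.5] psi 2.9688 t 29.675 open 20.5 tip 0.011
-> [ -37.2 -455.4   -1.2] turn 1.2718
-> [ -37.3 -455.4   70.8] turn 1.2718
```

Emit:
{"name": "drive_tool", "arguments": {
  "rows": [
    [[-15,-50,0,0.16,16],[-30,-100,0,0.32,16],[-45,-150,0,0.48,16],[-62,-200,0,0.64,16],[-80,-250,0,0.8,16],[-96,-300,0,0.96,16],[-112,-350,0,1.12,16],[-126,-395,0,1.272,16],[-136.5,-425,0,1.272,16],[-136.5,-425,20,1.272,16],[-136.5,-425,40,1.272,16],[-136.5,-425,60,1.272,16],[-136.5,-425,69,1.272,16],[-136.5,-425,70,1.272,16],[-136.5,-425,70,1.272,16],[-136.5,-425,70,1.272,16]]
  ]
}}

```text
time: 31.68
tcp_pos: [0.5792, -0.1252, 0.0703]
ee_rot: [[-0.126, 0.992, 0.002], [0.992, 0.126, -0.001], [-0.001, 0.002, -1.0]]
wrist_force: [0.3, -0.7, -1.0]
opening: 0.0203
grip_force: 60.8
```

Run:
```python
from meas import *
t,s=cam("top"),cam("side")
a=s["color"][90:230,190:350,::-1];cv2.imwrite("pics/s6c.png",cv2.resize(a,None,fx=4,fy=4,interpolation=cv2.INTER_CUBIC))
to((.578,-.1251,.064,1.697))
```

```text
at [ 579.  -125.2   70. ] psi 1.6968 t 31.775 open 20.2 tip 0.011
-> [ 0.2 -1.   6. ] turn -0.0002
```

View pics/s6c.png

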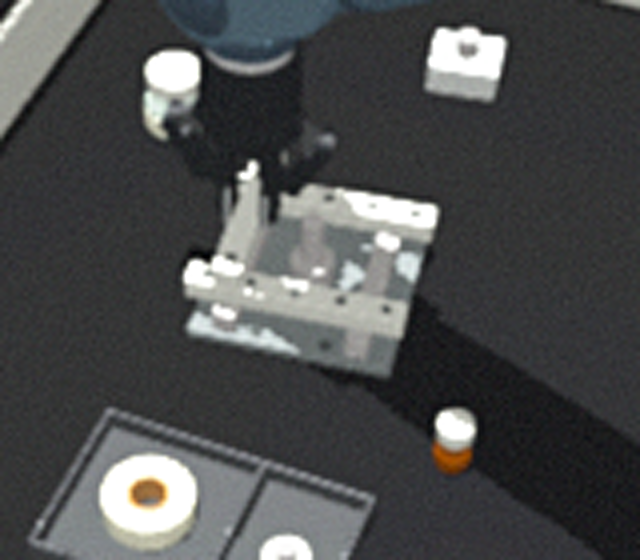

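The short bar hangs over the far rib in good alignment, at about (240,230) in the crop, so I lower it slowly.

Emit:
{"name": "drive_tool", "arguments": {
  "rows": [
    [[0,-0.5,2,0,16],[0,-0.5,3.5,0,16],[0,-0.5,5,0,16],[0,-0.5,6,0,16],[0,-0.5,6,0,16]]
  ]
}}

```text
time: 32.4
tcp_pos: [0.5781, -0.1251, 0.0632]
ee_rot: [[-0.126, 0.992, -0.0], [0.992, 0.126, 0.0], [0.0, -0.0, -1.0]]
wrist_force: [-0.8, 0.5, -1.0]
opening: 0.0199
grip_force: 60.8
```

Emit:
{"name": "drive_tool", "arguments": {
  "rows": [
    [[0,0,0.7,0,16],[0,0,1.2,0,16],[0,0,1.5,0,16],[0,0,1.5,0,16]]
  ]
}}

```text
time: 32.9
tcp_pos: [0.5782, -0.1251, 0.063]
ee_rot: [[-0.126, 0.992, -0.0], [0.992, 0.126, -0.0], [0.0, -0.0, -1.0]]
wrist_force: [-4.2, 2.2, 8.6]
opening: 0.02
grip_force: 61.9
```

Emit:
{"name": "drive_tool", "arguments": {
  "rows": [
    [[0,0,1,0,24],[0,0,1,0,30],[0,0,1,0,34],[0,0,-20,0,34],[0,0,-60,0,38],[0,0,-75,0,38],[0,0,-75,0,38]]
  ]
}}

```text
time: 33.78
tcp_pos: [0.579, -0.1254, 0.1386]
ee_rot: [[-0.126, 0.992, 0.003], [0.992, 0.126, -0.001], [-0.002, 0.003, -1.0]]
wrist_force: [-0.2, -0.2, -0.0]
opening: 0.038
grip_force: 0.0
```

Run:
```python
from to import *
to((.5285,.4145,.10,2.902))
```

```text
at [ 579.  -125.4  138.6] psi 1.6968 t 33.775 open 38.0 tip 0.011
-> [542.1  17.7  37.7] turn -1.2052
```

Emit:
{"name": "drive_tool", "arguments": {
  "rows": [
    [[55,2,0,-0.13,40],[110,4,0,-0.26,40],[165,6,0,-0.4,40],[220,8,0,-0.53,40],[275,10,0,-0.66,40],[330,12,0,-0.8,40],[385,14,0,-0.93,40],[440,15,0,-1.06,40],[495,16,20,-1.205,40],[542,18,38,-1.205,40],[542,18,38,-1.205,40],[542,18,38,-1.205,40],[542,18,38,-1.205,40]]
  ]
}}

```text
time: 35.4
tcp_pos: [0.5283, 0.4138, 0.0989]
ee_rot: [[-0.971, 0.239, 0.0], [0.239, 0.971, -0.0], [-0.0, -0.0, -1.0]]
wrist_force: [-0.1, 0.2, 0.3]
opening: 0.0399
grip_force: 0.0
```

Run:
```python
from meas import *
t=cam("top")
a=t["color"][120:240,250:390,::-1];cv2.imwrite("pics/t7c.png",cv2.resize(a,None,fx=5,fy=5,interpolation=cv2.INTER_CUBIC))
D=dots(t,.064,[(-.06,-.052),(.06,-.052)]);print(D)
print(prof(t,.064,[-.05,-.04,-.02,0,.02,.04,.05],-.074,-.03,'v'))
print(prof(t,.064,[-.06,-.052,-.045],-.1,.1,'u'))
for u in(.052,-.052):
    print(dots(t,.046,[(u,k*.035) for k in(-2,0,1,2)]).tolist())
to((.5285,.4145,.016,2.902))
```

```text
[[-56.  -50.7]
 [ 53.9 -51.1]]
[(-50.0, np.float64(-50.5), np.float64(22.8)), (-40.0, np.float64(-54.2), np.float64(27.5)), (-20.0, np.float64(-53.0), np.float64(29.4)), (0.0, np.float64(-53.1), np.float64(30.2)), (20.0, np.float64(-52.7), np.float64(30.5)), (40.0, np.float64(-52.4), np.float64(28.9)), (50.0, np.float64(-51.2), np.float64(24.2))]
[(-60.0, np.float64(6.2), np.float64(157.5)), (-52.0, np.float64(5.6), np.float64(156.2)), (-45.0, np.float64(5.6), np.float64(156.2))]
[[52.3, -70.1], [52.2, -0.8], [52.2, 34.5], [52.2, 69.6]]
[[-51.7, -68.9], [-53.0, 1.2], [-52.8, 35.7], [-52.9, 70.6]]
at [528.4 413.9  99.2] psi 2.9002 t 35.45 open 40.3 tip 0.011
-> [ 0.1  0.6 83.2] turn -0.0018
```

View pics/t7c.png

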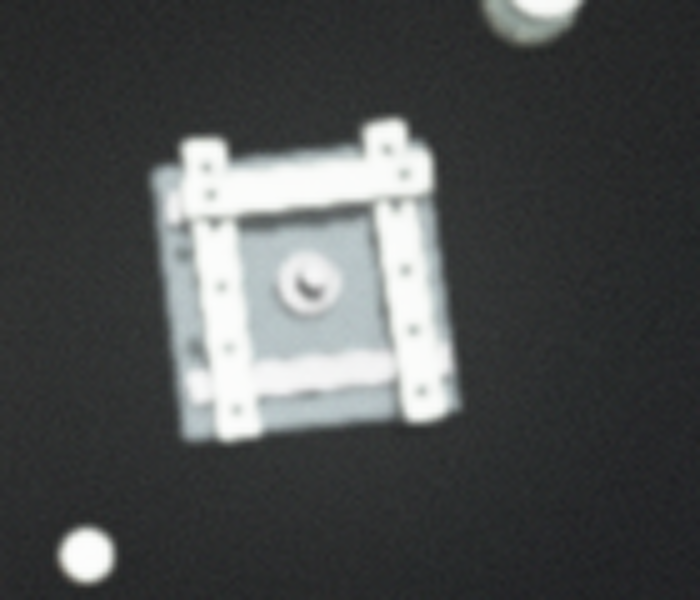

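Emit:
{"name": "drive_tool", "arguments": {
  "rows": [
    [[0,0.5,40,0,40],[0,0.5,70,0,40],[0,0.5,83,0,40],[0,0.5,83,0,40],[0,0.5,83,0,40],[0,0.5,83,0,16],[0,0.5,83,0,16],[0,0.5,83,0,16],[0,0.5,83,0,16],[0,0.5,83,0,16],[0,0.5,60,0,16],[0,0.5,10,0,16],[0,0.5,-40,0,16],[0,0.5,-40,0,16],[0,0.5,-40,0,16]]
  ]
}}

```text
time: 37.33
tcp_pos: [0.5276, 0.4153, 0.1392]
ee_rot: [[-0.971, 0.237, 0.0], [0.237, 0.971, 0.0], [-0.0, 0.0, -1.0]]
wrist_force: [0.2, -0.4, -2.5]
opening: 0.0201
grip_force: 61.1
```

Run:
```python
from meas import *
c,n=np.cos(1.697),np.sin(1.697);u,v=.0007,.0525
X=(.5284+c*u-n*v-.002,-.1346+n*u+c*v+.003);print(X);to((*X,.14,1.697),(*X,.070,1.697))
```

```text
(np.float64(0.4742294305073003), np.float64(-0.13751368572105346))
at [527.6 415.3 139.2] psi 2.9019 t 37.325 open 20.1 tip 0.011
-> [ -79.4 -549.7   -0.8] turn 1.2049
-> [ -79.4 -549.7   69.2] turn 1.2049
```

Emit:
{"name": "drive_tool", "arguments": {
  "rows": [
    [[-7,-50,0,0.13,16],[-14,-100,0,0.26,16],[-22,-155,0,0.4,16],[-30,-210,0,0.53,16],[-38,-265,0,0.66,16],[-46,-320,0,0.8,16],[-54,-375,0,0.93,16],[-62,-430,0,1.06,16],[-70,-490,0,1.205,16],[-79.5,-550,0,1.205,16],[-79.5,-550,10,1.205,16],[-79.5,-550,30,1.205,16],[-79.5,-550,50,1.205,16],[-79.5,-550,64,1.205,16],[-79.5,-550,69,1.205,16],[-79.5,-550,69,1.205,16],[-79.5,-550,69,1.205,16]]
  ]
}}

```text
time: 39.45
tcp_pos: [0.4751, -0.1379, 0.0705]
ee_rot: [[-0.126, 0.992, 0.001], [0.992, 0.126, -0.001], [-0.001, 0.001, -1.0]]
wrist_force: [0.2, 0.0, -0.8]
opening: 0.0199
grip_force: 61.2
```

Run:
```python
from to import *
to((.4742,-.1375,.064,1.697))
```

```text
at [ 475.1 -137.9   70.5] psi 1.697 t 39.45 open 19.9 tip 0.011
-> [ 0.5 -0.8  6.5] turn 0.0
```

Emit:
{"name": "drive_tool", "arguments": {
  "rows": [
    [[0,-0.5,2,0,16],[0,-0.5,3.5,0,16],[0,-0.5,5,0,16],[0,-0.5,6,0,16],[0,-0.5,6.5,0,16],[0,-0.5,6.5,0,16]]
  ]
}}

```text
time: 40.2
tcp_pos: [0.474, -0.1378, 0.0637]
ee_rot: [[-0.126, 0.992, -0.0], [0.992, 0.126, 0.0], [0.0, -0.0, -1.0]]
wrist_force: [-3.3, 1.1, 5.2]
opening: 0.02
grip_force: 61.9
```

Emit:
{"name": "drive_tool", "arguments": {
  "rows": [
    [[0,0,0.3,0,24],[0,0,0.3,0,30],[0,0,0.3,0,34],[0,0,0.3,0,34],[0,0,-20,0,34],[0,0,-60,0,38],[0,0,-110,0,38],[60,0,-120,0,38],[120,0,-120,0,38],[180,0,-120,0,38],[240,0,-120,0,38],[300,0,-120,0,38],[360,0,-120,0,38],[420,0,-120,0,38],[420,0,-120,0,38],[420,0,-120,0,38]]
  ]
}}

```text
time: 42.2
tcp_pos: [0.4211, 0.2787, 0.1831]
ee_rot: [[-0.126, 0.992, -0.0], [0.992, 0.126, -0.0], [-0.0, -0.0, -1.0]]
wrist_force: [0.4, -0.7, 0.2]
opening: 0.0379
grip_force: 0.0
```

Run:
```python
from meas import *
t=cam("top");s=cam("side")
a=t["color"][120:240,250:390,::-1];cv2.imwrite("pics/t8c.png",cv2.resize(a,None,fx=5,fy=5,interpolation=cv2.INTER_CUBIC))
a=s["color"][80:230,180:340,::-1];cv2.imwrite("pics/s8c.png",cv2.resize(a,None,fx=4,fy=4,interpolation=cv2.INTER_CUBIC))
for v in(-.052,.052): print(dots(t,.064,[(-.055,v),(.055,v)]).tolist())
for u in(.052,-.052): print(dots(t,.046,[(u,k*.035) for k in(-2,-1,0,1,2)]).tolist())
to()
```

```text
[[-56.1, -50.7], [53.8, -51.1]]
[[-55.5, 54.6], [54.5, 54.7]]
[[52.3, -70.1], [51.9, -38.8], [52.3, -0.8], [52.4, 35.1], [52.9, 67.2]]
[[-51.7, -68.9], [-52.7, -38.8], [-53.0, 1.3], [-52.5, 36.2], [-51.5, 67.9]]
at [421.5 277.9 183.2] psi 1.6951 t 42.3 open 38.1 tip 0.011
```

View pics/t8c.png

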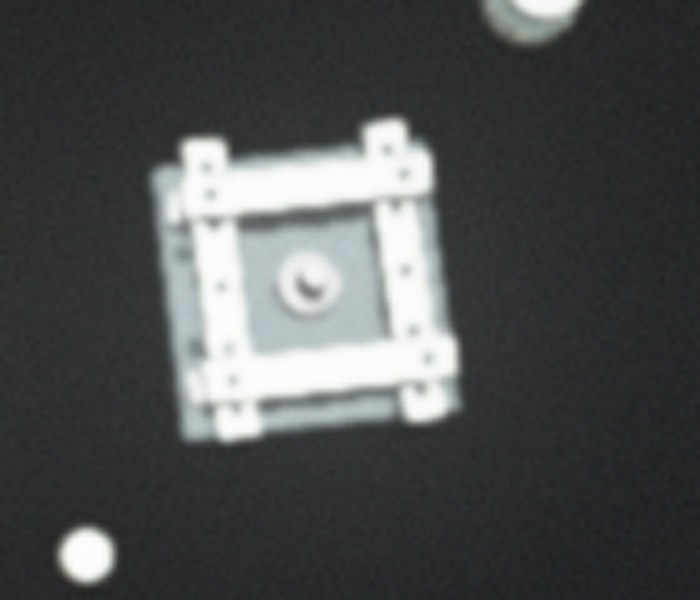

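View pics/s8c.png

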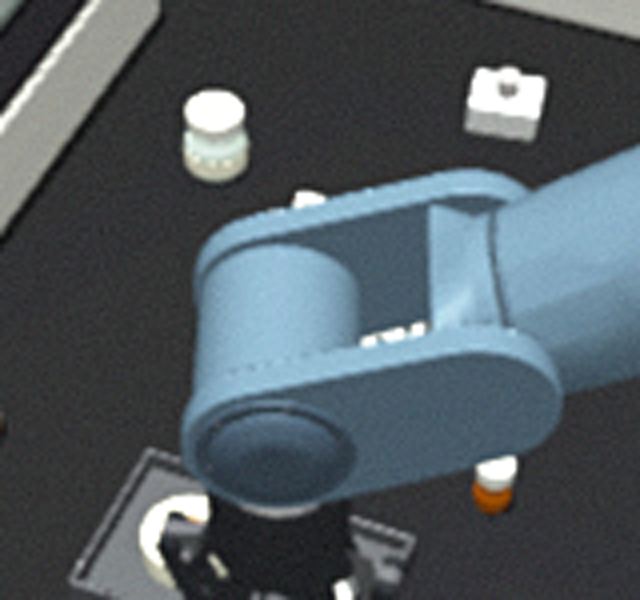

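Short_b sits about 2.5 mm too far towards the robot. There is time to regrip it, lift it a few mm and shift it over.

Emit:
{"name": "drive_tool", "arguments": {
  "rows": [
    [[-60,0,0,0,36],[-120,0,0,0,36],[-180,0,0,0,36],[-240,0,0,0,36],[-300,0,0,0,36],[-360,0,0,0,36],[-420,0,0,0,36],[-420,0,0,0,36],[-420,0,0,0,36],[-420,0,40,0,36],[-420,0,80,0,36],[-420,0,110,0,36],[-420,0,120,0,36],[-420,0,120,0,36],[-420,0,120,0,36],[-420,0,120,0,16],[-420,0,120,0,16],[-420,0,120,0,16],[-420,0,120,0,16],[-420,0,120,0,16]]
  ]
}}

```text
time: 44.8
tcp_pos: [0.4752, -0.1383, 0.0649]
ee_rot: [[-0.126, 0.992, 0.002], [0.992, 0.126, -0.001], [-0.001, 0.002, -1.0]]
wrist_force: [-1.2, 1.1, 7.0]
opening: 0.0205
grip_force: 59.5
```

Emit:
{"name": "drive_tool", "arguments": {
  "rows": [
    [[0,0,-2,0,16],[0,0,-4,0,16],[0.5,1,-4,0,16],[0.5,2.3,-4,0,16],[0.5,2.3,-4,0,16],[0.5,2.3,-4,0,16],[0.5,2.3,-2,0,16],[0.5,2.3,-0.5,0,16],[0.5,2.3,0,0,16],[0.5,2.3,0.3,0,16],[0.5,2.3,0.3,0,16]]
  ]
}}

```text
time: 46.18
tcp_pos: [0.4764, -0.1371, 0.0649]
ee_rot: [[-0.126, 0.992, -0.001], [0.992, 0.126, 0.0], [0.001, -0.001, -1.0]]
wrist_force: [-9.4, 3.4, 18.1]
opening: 0.0204
grip_force: 60.9
```

Emit:
{"name": "drive_tool", "arguments": {
  "rows": [
    [[0,0,-0.5,0,16],[0,0,-0.7,0,16],[0,0,-0.7,0,24],[0,0,-0.7,0,30],[0,0,-0.7,0,34],[0,0,-0.7,0,34],[0,0,-20,0,34],[0,0,-60,0,38],[0,0,-110,0,38],[-60,0,-120,0,38],[-120,0,-120,0,38],[-180,0,-120,0,38],[-240,0,-120,0,38],[-300,0,-120,0,38],[-300,0,-120,0,38],[-300,0,-120,0,38]]
  ]
}}

```text
time: 48.18
tcp_pos: [0.5137, -0.4342, 0.1823]
ee_rot: [[-0.126, 0.992, -0.001], [0.992, 0.126, 0.001], [0.001, -0.001, -1.0]]
wrist_force: [0.1, 0.5, -0.1]
opening: 0.0378
grip_force: 0.0
```

Run:
```python
from meas import *
t=cam("top");s=cam("side")
a=t["color"][120:240,200:300,::-1];b=s["color"][100:250,190:320,::-1]
a=cv2.resize(t["color"][120:240,250:370,::-1],(400,400),interpolation=cv2.INTER_CUBIC);b=cv2.resize(s["color"][100:250,190:340,::-1],(400,400),interpolation=cv2.INTER_CUBIC)
cv2.imwrite("pics/f9.png",np.hstack([a,b]))
for v in(-.052,.052): print(dots(t,.064,[(-.055,v),(.055,v)]).tolist())
for u in(.052,-.052): print(dots(t,.046,[(u,k*.035) for k in(-2,0,1)]).tolist())
to()
```

```text
[[-56.3, -51.0], [53.6, -51.2]]
[[-54.9, 52.0], [54.6, 51.8]]
[[52.4, -70.1], [52.3, -1.1], [52.1, 35.2]]
[[-51.5, -69.0], [-53.2, 1.1], [-52.7, 35.9]]
at [ 514.  -433.3  182.8] psi 1.6979 t 48.275 open 37.9 tip 0.011
```

View pics/f9.png

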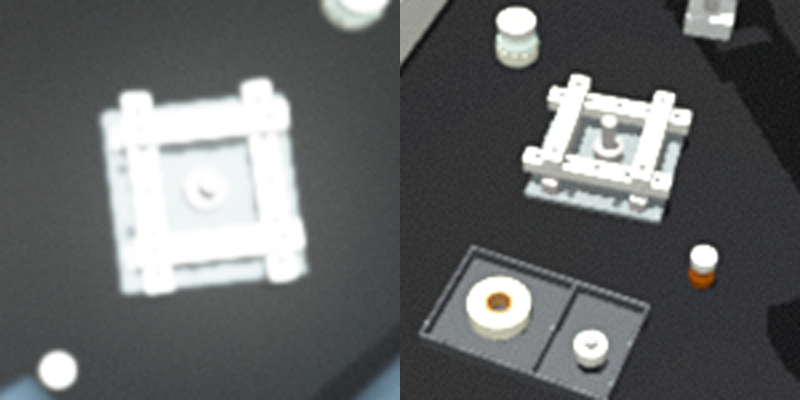

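The final picture shows the square stack centred around the spindle, at (205,190) in the left half. The roll is flat in the tray, at (498,305) in the right half. Every bar measures within about 1 mm of its place, so I hand it in.

```bash
python3 -c "
from cell import env
print(env.job_done())"
```

```text
the job is handed in; nothing more can be done
None
```

The job is handed in at about 48 s: the roll lies flat in the tray's large compartment, and all four bars measure within roughly 1 mm of their places on the stand, after regripping long_a and short_b once each to correct them.

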